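# Fit the spindle of the label-roll dispenser

### The arm

A 6-joint arm with a two-finger parallel gripper is mounted at the origin on a cart in front of the work surface, level with it; the furniture and walls round the work are solid. World frame = base frame: x ahead of the robot, y to its left, z up, the work surface at z = 0. Lengths are in m, angles in rad, forces in N, time in s.
With the tool pointing down it reaches from about 0.3 to 0.875 m from the base axis. Payload 6.4 kg.
Tool frame: the origin (TCP) lies at the very end of the fingers, on their centre line; the grasp point (between the pads) lies 19 mm behind it (ctrl.hold_point_z is the distance from the TCP to the grasp point, in m); y points along the fingers, x is the direction in which the jaws open and shut, and the axes are right-handed (so a half turn about y gives the same grasp; the last joint's range is limited). The gripper opens to 85 mm and grips with 20 to 120 N. Pads are 22 mm wide; open, the fingers measure 114 mm over their backs; the gripper's body (76 mm by 85 mm) begins 54 mm behind the grasp point. The pads swing forward as they close: fully open they stand 13 mm farther back than shut.
Start: joints at [-1.46, 0.181, 1.607, -0, 1.354, -0.206], TCP at [0.179, -0.546, 0.231] pointing down, gripper open.
Joint ranges: [-2.99, 2.99], [-0.89, 2.07], [0.3, 2.58], [-1.14, 4.28], [0, 2.63], [-3.12, 3.12]. Speed limits (rad/s): [2.57, 2.57, 3.01, 3.14, 3.14, 3.14].

### API

Orientations are given as a unit quaternion [w, x, y, z].
In Python, from bench import ctrl, imaging gives the robot as it stands.
- The arm moves only by the shell command python3 -m jog 'ROWS'. ROWS is JSON, a list of rows, each a list of 3 entries, a list of its own where there are three numbers: the shift along the tool's x, y, z in cm, then the turn, a rotation vector about the tool's x, y, z in rad, then the finger opening in cm, from 0 to 8.54. A call has 1 to 12 rows; each row shifts and turns the pose as measured when the row begins, along the tool's axes as they then stand; what a row does not reach is not made up. A row lasts 1/12 s, in which the tool goes at most 41.7 mm and 7.16 degrees, less where a joint would pass 70% of its speed; a pose out of reach is approached as far as the arm can. A call is refused whole if a number of a shift passes 4.17 or a number of a turn 0.125, either way. A call with a gripper value outside its range is refused whole. The fingers move at their own pace and stop on an object; the grip force is fixed at half the most. Time passes only in rows, so rows that do not move let the fingers close. It gives the time, the measured TCP pose, the force and the opening at its end, in the units of the state.
- ctrl.get_obs(): the state, without advancing time (a new reading comes with each control period).
- imaging.camera(name): name is "side" or "top" or "wrist"; returns a dict with "frame" (400x640x3 uint8, red, green, blue), "depth" (400x640 float32, m along the optical axis (not along the pixel's ray), 0 where there is no reading), "K" (3x3 intrinsics, pixels), "R" (3x3) and "t" (3): a world point X has camera coordinates R X + t. Camera axes: x right, y down, z forward; pixel columns grow to the right and rows downward; lengths in m; the calibration is good to about 2 mm. The wrist camera is an equidistant fisheye: a pixel r from the principal point sees the ray r / f radians off the axis. A picture is of the moment at which its call begins.
- ctrl.hand_in(): hands the job in, once; it reports no verdict.
The state is a dict: "time_s": time; "q": joint angles; "dq": joint speeds; "joint_efforts": joint torques, N m; "eef_pos": TCP position; "eef_rot": TCP orientation; "wrist_force": force on the tool from outside, world axes, zero at the start; "torque": the same for the moment, N m; "opening": opening from 0.0 (shut) to 1.0 (fully open).
Only numpy, scipy, OpenCV 4.12 (cv2) and the standard library are available. Lean on these libraries where they do the work, as an engineer would, in place of code of your own. Each camera call takes 0.05 s, during which the arm holds its last target. There are 200 camera calls.

### The job

Take the blue-knobbed spindle from its wooden tray and thread it through one side plate of the dispenser, the core of the label roll and the other side plate, until the knob sits fully home against the plate (either side will do), then let go. The knob cannot be gripped in the tray's pocket, and fingers on the rod would meet the plate, so you will have to change your hold on the way. Leave the roll in the dispenser, and do not disturb the jars and clear trays.

Things in the scene. Friction and masses are not known exactly. Their poses are not given: they have to be found in the camera images.
- dispenser: Fixed: black base 112 (x) x 100 (y) mm, top at 10 mm; two white upright side plates 10 mm thick, 78 mm wide, top at 99 mm: outer faces y = -40 and +40 mm, inner -30 and +30. Each has a round 17 mm hole at x = 0, 75 mm above the worktop; hole axis along y. Two thin bars between the plates carry the roll. Origin: centre of the underside, on the worktop.
- dispenser_axis (a point): Point on the axis of the two holes, midway between the side plates, 75 mm above the worktop; its axes are those of the dispenser (y along the holes).
- roll: Loose paper label roll, 72 mm across, 50 mm wide, 28 mm hole in its cardboard core; stands between the side plates on the bars, core along the holes, about 1 mm below their axis; top about 110 mm above the worktop. Origin: centre of the roll; y along its core.
- spindle: Loose aluminium rod 12 mm across, 135 mm long, last 14 mm tapered to 5 mm, with a round blue knob 24 mm across, 45 mm long on the other end; about 90 g. Origin: on the axis at the knob's shoulder; x along the axis to the tip (knob x = -45 to 0, rod 0 to 135 mm). At the start it lies level in the tray, axis 30 mm above the worktop.
- spindle_tip (a point): The tapered end of the spindle's rod, 135 mm from the shoulder.
- spindle_mid (a point): Point on the spindle's axis 40 mm from the shoulder towards the tip; it lies midway between the side plates when the knob is home. Axes as the spindle.
- tray: Fixed wooden tray, x along the spindle to its tip; origin on the worktop under the knob's shoulder. Base 5 mm thick, x = -60 to 146 mm, 62 mm wide. The knob lies in a close pocket (x = -57 to -1 mm, 46 mm wide outside, top at 45 mm) and cannot be gripped there; a fork (x = 89 to 101 mm, 34 mm wide, top at 36 mm) carries the rod. Between them the rod is bare.
- sesame_jar: Bystander: glass jar with grey lid, 54 mm across, 85 mm high; origin under its centre.
- clear_pack: Bystander: nest of clear take-away trays, 118 x 130 x 26 mm; origin under its centre.
- spice_jar: Bystander: spice jar with dark cap, 41 mm across, 105 mm high; origin under its centre.
Things that resemble listed ones, but are neither listed nor needed, are in the scene too. Leave any green or red look-alike of the dispenser alone. Leave any purple look-alike of the roll alone.

How it is judged:
By the outcome, as a careful person would: the job done as asked, in the order asked, and still so for the second after the job is handed in, with the robot touching nothing.
It also fails if it takes over 48 s, if anything falls off the work surface, if the arm or the gripper's body presses on something with over 40 N, if the wrist force passes 120 N, or if a joint passes its speed limit or range.

## Working session

There is one attempt and no reset: what is moved stays moved. The work goes in short steps, Python scripts to look and compute and a shell command to move; the robot and the scene stay as the last step left them, time stands still between calls to the robot, and variables do not carry over. Pictures are saved under pics/ and viewed, about 8 in all and at most 12, crops included, and the job is handed in when it is done.

```bash
ls; mkdir -p pics; cat > h.py <<'E'
import numpy as np, cv2
from bench import ctrl, imaging
from scipy.spatial.transform import Rotation as Ro
def snap(n,fn=None):
    c=imaging.camera(n); np.savez(f'/tmp/{fn or n}.npz',**c)
    if fn: cv2.imwrite(f'pics/{fn}.png',c['frame'][:,:,::-1])
    return c
def pts(c):
    v,u=np.mgrid[0:400,0:640]; K=c['K']; d=c['depth']
    P=np.stack([(u-K[0,2])/K[0,0]*d,(v-K[1,2])/K[1,1]*d,d],-1)
    return (P-c['t'])@c['R']
def rot(o): q=o['eef_rot']; return Ro.from_quat([q[1],q[2],q[3],q[0]])
E
python3 - <<'E'
from h import *
a=snap('top','top1');b=snap('side','side1')
print(a['K'],a['R'],a['t'],b['R'],b['t'])
o=ctrl.get_obs();print(o);print(rot(o).as_matrix())
E
```

```text
pics
[[457.87294277   0.         321.22634812]
 [  0.         457.87294277 196.23351225]
 [  0.           0.           1.        ]] [[ 0.00476032 -0.99997315  0.00557194]
 [-0.98899248 -0.00553195 -0.14786235]
 [ 0.14788921 -0.00480673 -0.98899225]] [-0.03623959  0.56526752  1.19230999] [[ 0.99880553 -0.04490906 -0.01925354]
 [-0.03959486 -0.51299386 -0.8574786 ]
 [ 0.02863162  0.8572167  -0.51415927]] [-0.5715093   0.08730844  1.11179443]
{'time_s': 0.1, 'q': array([-1.46029636e+00,  1.81452072e-01,  1.60791800e+00, -1.07412841e-05,
        1.35379197e+00, -2.06299551e-01]), 'dq': array([-0.00022548, -0.00129624, -0.00295456, -0.00182164,  0.0003493 ,
        0.00182972]), 'joint_efforts': array([ 6.44311331e-04, -4.45874083e+01, -3.52236450e+01, -1.72867435e-04,
        4.22896221e-03,  1.01894062e-05]), 'eef_pos': array([ 0.17908549, -0.54587603,  0.23047766]), 'eef_rot': array([ 0.57301808, -0.5722017 ,  0.41524645, -0.41449473]), 'wrist_force': array([ 0.24208408, -0.496001  ,  0.17319993]), 'torque': array([-0.00369329,  0.05240885,  0.00024562]), 'opening': 0.9979327373127078}
[[ 3.11529010e-01 -1.83490246e-04  9.50236624e-01]
 [-9.50235397e-01  1.55866174e-03  3.11528908e-01]
 [-1.53825999e-03 -9.99998768e-01  3.11209422e-04]]
```

View pictures.

View pics/top1.png

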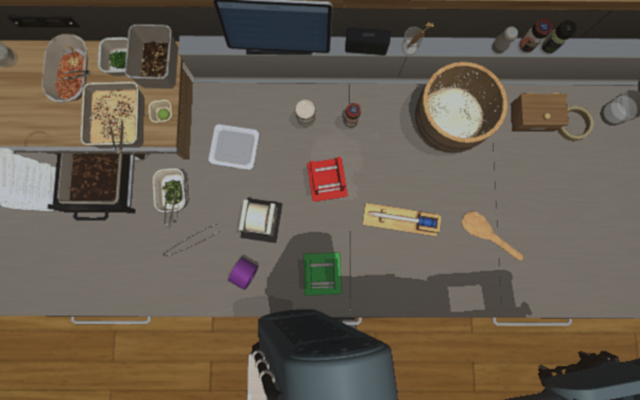

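View pics/side1.png

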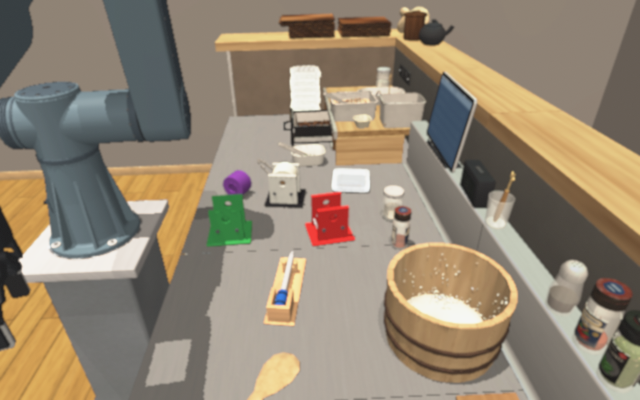

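```bash
python3 - <<'E'
from h import *
a=dict(np.load('/tmp/top1.npz'));b=dict(np.load('/tmp/side1.npz'))
A=cv2.resize(a['frame'][185:255,220:290],None,fx=6,fy=6,interpolation=2)
B=cv2.resize(b['frame'][150:220,250:320],None,fx=6,fy=6,interpolation=2)
cv2.imwrite('pics/crop1.png',np.hstack([A,B[:420]])[:,:,::-1])
P=pts(a);f=a['frame'].astype(int);hsv=cv2.cvtColor(a['frame'],cv2.COLOR_RGB2HSV)
def box(name,m,n=1):
    m=m.astype(np.uint8);p=P[m>0]
    r=cv2.minAreaRect((p[:,:2]*1000).astype(np.float32)); print(name,m.sum(),p.mean(0).round(4),[np.round(x,1) for x in r[:2]],r[2],'z',np.percentile(p[:,2],[5,50,95]).round(4))
v,u=np.mgrid[0:400,0:640]
R=(u>232)&(u<290)&(v>190)&(v<245)
box('tray',(u>355)&(u<447)&(v>195)&(v<240)&(P[...,2]>.003))
bl=(u>355)&(u<447)&(v>195)&(v<240)&(hsv[...,0]>100)&(hsv[...,0]<130)&(hsv[...,1]>150)
box('blue',bl); print(np.argwhere(bl).mean(0))
rod=(u>360)&(u<418)&(v>200)&(v<232)&(P[...,2]>.03)
box('rod',rod)
box('base',R&(P[...,2]>.004))
box('top',R&(P[...,2]>.085)); box('plates',R&(P[...,2]>.085)&(P[...,2]<.1)); box('roll',R&(P[...,2]>.1035))
E
```

```text
tray 1744 [ 0.5067 -0.2544  0.025 ] [array([ 501.3, -197.3]), array([160.4, 381.9])] 12.099727630615234 z [0.0033 0.0074 0.0453]
blue 69 [ 0.498  -0.3173  0.0408] [array([ 498., -318.]), array([42.1, 16.3])] 80.74826049804688 z [0.0366 0.0409 0.0449]
[221.76811594 427.07246377]
rod 234 [ 0.5109 -0.224   0.0454] [array([ 474.8, -146.3]), array([ 73.8, 291.5])] 23.5128231048584 z [0.031  0.035  0.0395]
base 1637 [0.4975 0.1245 0.0718] [array([496.1,  80.4]), array([263.2, 168.4])] 76.20601654052734 z [0.0055 0.0863 0.1096]
top 832 [0.5003 0.1286 0.1203] [array([474.5,  64.6]), array([241.8,  94.5])] 66.44215393066406 z [0.0888 0.1003 0.1109]
plates 396 [0.5024 0.1315 0.0953] [array([503.2, 131. ]), array([80.4, 77.6])] 81.9759292602539 z [0.0871 0.0967 0.0997]
roll 302 [0.4973 0.1243 0.1613] [array([471.1,  53.6]), array([225.9,  79.7])] 62.005714416503906 z [0.1041 0.1079 0.1133]
```

View pics/crop1.png

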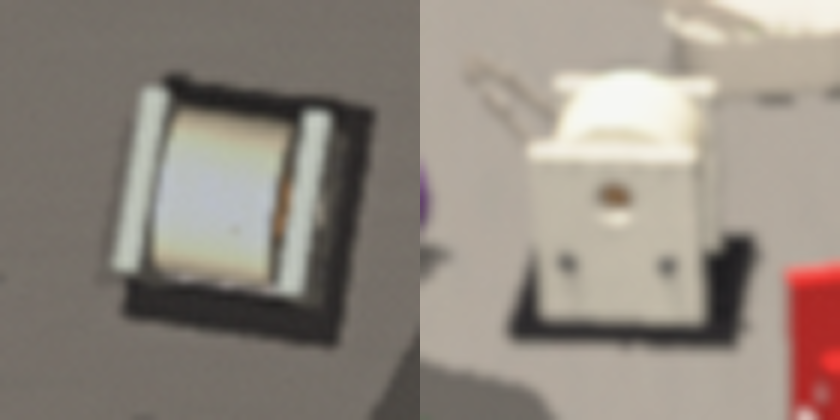

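```bash
cat >> h.py <<'E'
def cast(c,uv,z,fish=False):
    uv=np.atleast_2d(uv).astype(float);K=c['K']
    x=(uv[:,0]-K[0,2])/K[0,0];y=(uv[:,1]-K[1,2])/K[1,1]
    if fish:
        r=np.hypot(x,y)+1e-12; d=np.stack([x/r*np.sin(r),y/r*np.sin(r),np.cos(r)],1)
    else: d=np.stack([x,y,np.ones_like(x)],1)
    d=d@c['R']; o=-c['R'].T@c['t']
    return o+d*((z-o[2])/d[:,2])[:,None]
def biggest(m):
    n,l,s,_=cv2.connectedComponentsWithStats(m.astype(np.uint8)); return l==1+np.argmax(s[1:,4])
def line(p):
    m=p[:,:2].mean(0); d=np.linalg.svd(p[:,:2]-m)[2][0]; d=d*np.sign(d[1]); return m,d,(p[:,:2]-m)@d
E
python3 - <<'E'
from h import *
a=dict(np.load('/tmp/top1.npz'));P=pts(a);hsv=cv2.cvtColor(a['frame'],cv2.COLOR_RGB2HSV);H,S,V=[hsv[...,i].astype(int) for i in range(3)]
v,u=np.mgrid[0:400,0:640];T=(u>355)&(u<447)&(v>200)&(v<240)
def uv(m): return np.argwhere(m)[:,::-1]
wood=biggest(T&(S>70)&(H<30)&(V>120)); p=cast(a,uv(wood),.005)
r=cv2.minAreaRect((p[:,:2]*1000).astype(np.float32));print('tray',r)
bl=biggest(T&(H>100)&(H<130)&(S>130)); m,d,t=line(cast(a,uv(bl),.040));print('knob',m,d,t.min(),t.max())
rod=biggest(T&(S<60)&(V>140)&(u<425)&(u>362));m,d,t=line(cast(a,uv(rod),.034));print('rod',rod.sum(),m,d,t.min(),t.max(),'ang',np.degrees(np.arctan2(-d[0],d[1])))
D=(u>232)&(u<285)&(v>190)&(v<245)&(P[...,2]>.093)&(P[...,2]<.104)&(S<40)&(V>170)
for s in ('L','R'):
    q=biggest(D&((u<252) if s=='L' else (u>262)));pp=cast(a,uv(q),.099);r=cv2.minAreaRect((pp[:,:2]*1000).astype(np.float32))
    m,d,t=line(pp);print(s,q.sum(),uv(q).min(0),uv(q).max(0),m,d*np.sign(d[0]),t.min(),t.max(),np.round(r[0],1),np.round(r[1],1),r[2])
E
```

```text
tray ((508.1384582519531, -255.37835693359375), (213.49105834960938, 63.366695404052734), 81.24609375)
knob [ 0.49823854 -0.31727396] [0.15584299 0.98778184] -0.022016601733058836 0.021052562110673485
rod 198 [ 0.51201556 -0.22979203] [0.15216589 0.98835497] -0.06570318902322989 0.06787112929134566 ang -8.752464039695916
L 84 [240 200] [246 229] [0.50919773 0.16685938] [ 0.99112475 -0.13293509] -0.037500168286252314 0.038057407714613876 [508.9 166.8] [ 7.2 75.6] 82.25724792480469
R 81 [267 204] [273 233] [0.49874339 0.09744545] [ 0.9907553  -0.13566112] -0.03799056390102645 0.03714111443100286 [499.2  97.4] [ 7.  75.1] 82.24188995361328
```

```bash
python3 -m jog '[[[-1.5,0,3.8],[0,0,0],5],[[-1.5,0,3.8],[0,0,0],5],[[-1.5,0,3.8],[0,0,0],5],[[-1.5,0,3.8],[0,0,0],5],[[-1.5,0,3.8],[0,0,0],5],[[-1.5,0,3.8],[0,0,0],5],[[-1.5,0,3.8],[0,0,0],5],[[-1.5,0,3.8],[0,0,0],5],[[-1.5,0,3.8],[0,0,0],5],[[-1.5,0,3.8],[0,0,0],5]]'; python3 -m jog '[[[0,0,0],[0,-0.12,0],5],[[0,0,0],[0,-0.12,0],5],[[0,0,0],[0,-0.12,0],5],[[0,0,0],[0,-0.12,0],5],[[0,0,0],[0,-0.12,0],5],[[0,0,0],[0,-0.12,0],5],[[0,0,0],[0,-0.12,0],5],[[0,0,0],[0,-0.12,0],5],[[0,0,0],[0,-0.12,0],5]]'
cat >> h.py <<'E'
def go(xyz,d):
    """shift in tool cm and turn (rad rotvec) to reach TCP xyz with tool y down, z along horizontal d"""
    o=ctrl.get_obs();R=rot(o);d=np.array([d[0],d[1],0]);d/=np.linalg.norm(d);y=np.array([0,0,-1.]);M=np.stack([np.cross(y,d),y,d],1)
    print('pos',o['eef_pos'].round(4),'shift',(R.inv().apply(np.array(xyz)-o['eef_pos'])*100).round(2),'turn',(R.inv()*Ro.from_matrix(M)).as_rotvec().round(3),'q',o['q'].round(2),'F',o['wrist_force'].round(1),'op',round(o['opening'],3),'t',round(o['time_s'],2))
E
python3 -c "
from h import *
go((.5043,-.2783,.16),(.154,.988))"
```

```text
time_s: 0.93
eef_pos: [0.4946, -0.2829, 0.226]
eef_rot: [0.57, -0.569, 0.422, -0.417]
wrist_force: [0.5, -0.5, -0.1]
opening: 0.582
time_s: 1.68
eef_pos: [0.5003, -0.2705, 0.2209]
eef_rot: [0.71, -0.701, 0.056, -0.048]
wrist_force: [-0.3, 1.0, -0.1]
opening: 0.588
pos [ 0.5003 -0.2705  0.2209] shift [ 0.58  6.07 -0.78] turn [-0.012  0.008 -0.012] q [-0.71  0.19  1.62  0.    1.35 -0.56] F [-0.3  1.  -0.1] op 0.588 t 1.68
```

```bash
python3 -m jog '[[[0.6,3,-0.8],[-0.012,0.008,-0.012],5],[[0,2.7,0],[0,0,0],5],[[0,0,0],[0,0,0],5]]'; python3 -c "
from h import *
go((.5043,-.2783,.16),(.154,.988))
c=snap('wrist','w1');print(c['K'],c['R'],c['t'])"
```

```text
time_s: 1.93
eef_pos: [0.5057, -0.2796, 0.1633]
eef_rot: [-0.704, 0.706, -0.051, 0.053]
wrist_force: [-1.7, 0.5, -0.8]
opening: 0.582
pos [ 0.5057 -0.2796  0.1633] shift [-0.16  0.33  0.11] turn [0.003 0.008 0.003] q [-0.71  0.25  1.66 -0.    1.22 -0.56] F [-1.7  0.5 -0.8] op 0.582 t 1.93
[[309.70691629   0.         320.29310865]
 [  0.         309.70691629 201.1755382 ]
 [  0.           0.           1.        ]] [[ 0.98928076 -0.1459665   0.0041655 ]
 [-0.14104399 -0.94775325  0.28612999]
 [-0.03781753 -0.28365041 -0.95818176]] [-0.54220422 -0.21145054  0.2524437 ]
```

View pics/w1.png

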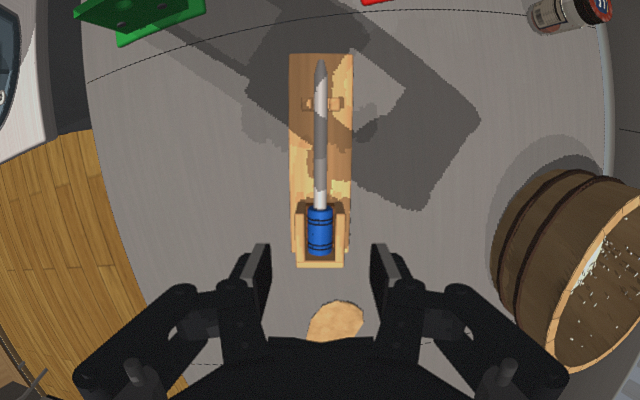

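```bash
python3 - <<'E'
from h import *
c=dict(np.load('/tmp/w1.npz'));hsv=cv2.cvtColor(c['frame'],cv2.COLOR_RGB2HSV);H,S,V=[hsv[...,i].astype(int) for i in range(3)]
v,u=np.mgrid[0:400,0:640]
bl=biggest((u>290)&(u<350)&(v>195)&(v<265)&(H>100)&(H<130)&(S>130)); uvb=np.argwhere(bl)[:,::-1]
m,d,t=line(cast(c,uvb,.034,True));print('knob',uvb.min(0),uvb.max(0),m,d,t.min(),t.max())
rod=biggest((u>308)&(u<334)&(v>55)&(v<212)&(S<50)&(V>60));q=np.argwhere(rod)[:,::-1]
m,d,t=line(cast(c,q,.032,True));print('rod',q.min(0),q.max(0),m,d,t.min(),t.max(),'shoulder',m+d*t.min())
row=[(q[q[:,1]==r,0].min()+q[q[:,1]==r,0].max())/2 for r in (130,180,200)]
print(row,cast(c,[(row[0],130),(row[1],180),(row[2],200)],.034,True))
go((.5043,-.2783,.049),(.154,.988))
E
```

```text
knob [308 206] [331 255] [ 0.50027939 -0.31732031] [0.16039148 0.98705348] -0.02495923007815291 0.025186973589645518
rod [313  60] [327 209] [ 0.51365109 -0.2304248 ] [0.15175859 0.98841759] -0.0663876406992655 0.06820336199677807 shoulder [ 0.5035762  -0.29604351]
[np.float64(320.0), np.float64(319.5), np.float64(319.5)] [[ 0.51459089 -0.22425262  0.034     ]
 [ 0.50761857 -0.26838602  0.034     ]
 [ 0.50488173 -0.28684866  0.034     ]]
pos [ 0.5064 -0.2803  0.1655] shift [-0.3  11.65  0.21] turn [0.004 0.008 0.005] q [-0.71  0.25  1.66 -0.    1.22 -0.56] F [ 0.2 -0.6 -0.2] op 0.592 t 1.98
```

```bash
python3 -m jog '[[[0,3.5,0.1],[0.003,0.008,0.003],5],[[0,3.5,0],[0,0,0],5],[[0,3.5,0],[0,0,0],5],[[0,0,0],[0,0,0],4.5],[[0,0,0],[0,0,0],4.5]]'; python3 -c "
from h import *
for i in range(1): go((.5058,-.2787,.012),(.153,.988))"
```

```text
time_s: 2.4
eef_pos: [0.512, -0.2834, 0.0666]
eef_rot: [-0.702, 0.707, -0.051, 0.059]
wrist_force: [0.2, -0.5, 0.6]
opening: 0.528
pos [ 0.512  -0.2834  0.0666] shift [-0.74  5.45  0.4 ] turn [ 0.006 -0.002  0.011] q [-0.71  0.39  1.71  0.    1.03 -0.55] F [ 0.2 -0.5  0.6] op 0.528 t 2.4
```

```bash
python3 -m jog '[[[-0.7,1.5,0.4],[0.006,0,0.011],4.5],[[0,1.5,0],[0,0,0],4.5],[[0,0,0],[0,0,0],4]]'; python3 -c "
from h import *
for i in range(1): go((.5058,-.2787,.012),(.153,.988))"
```

```text
time_s: 2.65
eef_pos: [0.5085, -0.2806, 0.0419]
eef_rot: [-0.703, 0.707, -0.053, 0.057]
wrist_force: [0.0, 1.0, -0.2]
opening: 0.475
pos [ 0.5085 -0.2806  0.0419] shift [-0.32  2.99  0.16] turn [ 0.004 -0.002  0.006] q [-0.71  0.43  1.72 -0.    0.99 -0.55] F [ 0.   1.  -0.2] op 0.475 t 2.65
```

```bash
python3 -m jog '[[[-0.35,1.0,0.2],[0.004,0,0.006],4],[[-0.1,1.0,0.1],[0,0,0],4],[[0,0,0],[0,0,0],4]]'; python3 -c "
from h import *
for i in range(1): go((.5058,-.2787,.012),(.153,.988))"
```

```text
time_s: 2.9
eef_pos: [0.5066, -0.2785, 0.0251]
eef_rot: [-0.704, 0.706, -0.053, 0.057]
wrist_force: [-0.3, -0.0, 0.1]
opening: 0.467
pos [ 0.5066 -0.2785  0.0251] shift [-0.08  1.31 -0.03] turn [ 0.003 -0.002  0.005] q [-0.71  0.45  1.73  0.    0.96 -0.55] F [-0.3 -0.   0.1] op 0.467 t 2.9
```

```bash
python3 -m jog '[[[-0.1,1.2,0],[0.003,0,0.005],4],[[0,0.3,0],[0,0,0],4],[[0,0,0],[0,0,0],4]]'; python3 -c "
from h import *
for i in range(1): go((.5058,-.2787,.012),(.153,.988))
snap('wrist','w2')"
```

```text
time_s: 3.15
eef_pos: [0.5063, -0.2789, 0.01]
eef_rot: [-0.705, 0.705, -0.054, 0.056]
wrist_force: [-0.2, -0.1, -0.4]
opening: 0.464
pos [ 0.5063 -0.2789  0.01  ] shift [-0.06 -0.2   0.01] turn [ 0.001 -0.002  0.002] q [-0.71  0.48  1.73  0.    0.93 -0.55] F [-0.2 -0.1 -0.4] op 0.464 t 3.15
```

View pics/w2.png

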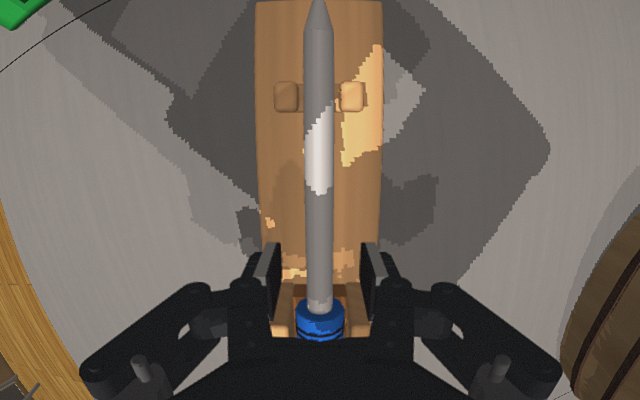

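The wrist view shows the rod (column 318) centred between the pads (275 and 367), with the knob shoulder just behind them near row 300. Closing.

```bash
python3 -m jog '[[[0,-0.2,0],[0,0,0],2],[[0,0,0],[0,0,0],0],[[0,0,0],[0,0,0],0],[[0,0,0],[0,0,0],0],[[0,0,0],[0,0,0],0],[[0,0,0],[0,0,0],0],[[0,0,0],[0,0,0],0]]'; python3 -c "
from h import *
go((.5058,-.2787,.012),(.153,.988))"
```

```text
time_s: 3.78
eef_pos: [0.5065, -0.2791, 0.0129]
eef_rot: [-0.704, 0.706, -0.054, 0.056]
wrist_force: [-0.4, 0.1, -0.8]
opening: 0.12
pos [ 0.5065 -0.2791  0.0129] shift [-0.08  0.09  0.03] turn [ 0.001 -0.002  0.002] q [-0.71  0.47  1.73 -0.    0.94 -0.55] F [-0.4  0.1 -0.8] op 0.12 t 3.78
```

```bash
python3 -m jog '[[[0,-1,0],[0,0,0],0],[[0,-1.5,0],[0,0,0],0],[[0,-2,0],[0,0,0],0],[[0,-2.5,0],[0,0,0],0],[[0,-3,0],[0,0,0],0],[[0,-3,0],[0,0,0],0],[[0,-3,0],[0,0,0],0],[[0,0,0],[0,0,0],0]]'; python3 -c "
from h import *
go((.4786,-.049,.17),(.139,.99))"
```

```text
time_s: 4.45
eef_pos: [0.5043, -0.2772, 0.1817]
eef_rot: [0.706, -0.704, 0.056, -0.054]
wrist_force: [0.6, -1.5, 1.0]
opening: 0.117
pos [ 0.5043 -0.2772  0.1817] shift [-6.08  1.23 22.14] turn [-0.002 -0.016 -0.003] q [-0.71  0.23  1.65 -0.    1.26 -0.55] F [ 0.6 -1.5  1. ] op 0.117 t 4.45
```

```bash
python3 -m jog '[[[-0.3,0,1.5],[0,0,0],0],[[-0.6,0,2.5],[0,0,0],0],[[-0.7,0,2.8],[0,0,0],0],[[-0.7,0,2.8],[0,0,0],0],[[-0.7,0,2.8],[0,0,0],0],[[-0.7,0,2.8],[0,0,0],0],[[-0.7,0,2.5],[0,0,0],0],[[-0.6,0,2.0],[0,0,0],0],[[-0.3,0,1.0],[0,0,0],0],[[0,0,0],[0,0,0],0]]'; python3 -c "
from h import *
go((.4786,-.049,.17),(.139,.99))
snap('wrist','w3')"
```

```text
time_s: 5.28
eef_pos: [0.4786, -0.0501, 0.182]
eef_rot: [0.706, -0.704, 0.057, -0.055]
wrist_force: [-0.1, 0.6, -0.2]
opening: 0.118
pos [ 0.4786 -0.0501  0.182 ] shift [-0.02  1.2   0.1 ] turn [-0.002 -0.019 -0.003] q [-0.35  0.02  1.88  0.    1.24 -0.19] F [-0.1  0.6 -0.2] op 0.118 t 5.28
```

View pics/w3.png

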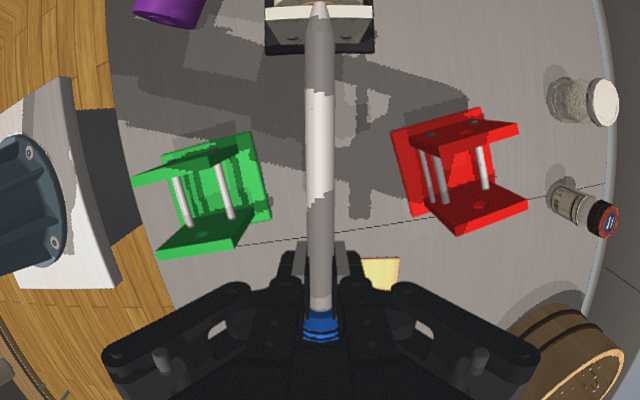

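```bash
python3 - <<'E'
from h import *
a0=dict(np.load('/tmp/top1.npz'));b0=dict(np.load('/tmp/side1.npz'))
P=pts(a0);v,u=np.mgrid[0:400,0:640];hsv=cv2.cvtColor(a0['frame'],cv2.COLOR_RGB2HSV).astype(int);H,S=hsv[...,0],hsv[...,1]
g=(H>45)&(H<80)&(S>120)&(u>295)&(u<350)&(v>240)&(v<305)&(P[...,2]>.0); r=((H<8)|(H>172))&(S>150)&(u>300)&(u<350)&(v>150)&(v<210)&(P[...,2]>.0)
for n,m in(('g',g),('r',r)): p=P[m];print(n,np.percentile(p,[1,99],axis=0).round(3))
print('hole side cast',cast(b0,[(250+194/6,150+195/6),(250+195/6,150+203/6)],.075))
a=snap('top','top2');b=snap('side','side2')
A=cv2.resize(a['frame'][190:250,225:345],None,fx=6,fy=6,interpolation=2);B=cv2.resize(b['frame'][140:240,230:350],None,fx=6,fy=6,interpolation=2)
cv2.imwrite('pics/crop2.png',cv2.resize(np.vstack([A,B]),None,fx=.62,fy=.62)[:,:,::-1])
E
```

```text
g [[ 0.308 -0.083  0.002]
 [ 0.412  0.01   0.101]]
r [[ 0.562 -0.099  0.002]
 [ 0.673  0.004  0.102]]
hole side cast [[0.50039448 0.09149679 0.075     ]
 [0.50095146 0.08371806 0.075     ]]
```

View pics/crop2.png

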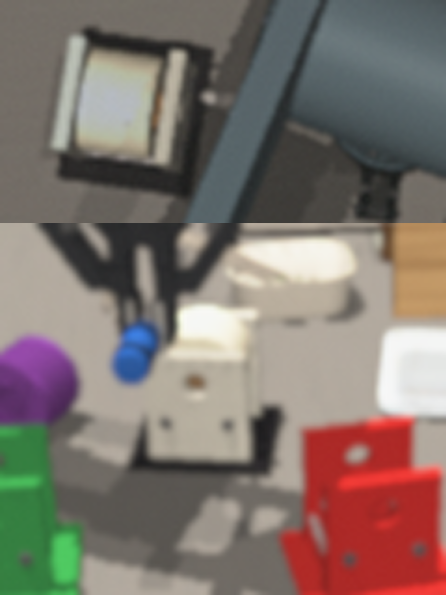

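```bash
python3 - <<'E'
from h import *
c=dict(np.load('/tmp/w3.npz'));f=c['frame'];hsv=cv2.cvtColor(f,cv2.COLOR_RGB2HSV).astype(int);V=hsv[...,2];S=hsv[...,1]
for r in (25,35,45,50): 
    d=np.where(V[r,240:400]<45)[0]+240; print(r,d.min() if len(d) else None,d.max() if len(d) else None)
for r in (15,20,25,30,35):
    d=np.where((V[r,240:400]>110)&(S[r,240:400]<45))[0]+240; print('w',r,d.min(),d.max())
col=np.argwhere((V[:60,240:400]<45)); print('bottom row per col',[(k,col[col[:,1]==k-240,0].max()) for k in (270,285,300,345,355,365,372)])
g=cv2.cvtColor(f,cv2.COLOR_RGB2GRAY).astype(float)
for r in (8,40,60,120,180,230,270):
    x=np.arange(296,346);gr=np.abs(np.gradient(cv2.GaussianBlur(g,(3,3),0)[r,296:346]));l=x[:24][gr[:24].argmax()];h=x[26:][gr[26:].argmax()]
    print('rod',r,l,h,cast(c,[((l+h)/2,r)],.201,True).round(4))
E
```

```text
25 266 372
35 266 373
45 265 373
50 265 373
w 15 240 399
w 20 240 399
w 25 240 399
w 30 240 399
w 35 240 399
bottom row per col [(270, np.int64(55)), (285, np.int64(54)), (300, np.int64(53)), (345, np.int64(52)), (355, np.int64(52)), (365, np.int64(52)), (372, np.int64(52))]
rod 8 311 327 [[0.4967 0.0634 0.201 ]]
rod 40 305 333 [[0.4945 0.0498 0.201 ]]
rod 60 305 333 [[0.4932 0.0417 0.201 ]]
rod 120 305 332 [[0.4893 0.018  0.201 ]]
rod 180 307 332 [[ 0.4859 -0.0059  0.201 ]]
rod 230 306 334 [[ 0.4826 -0.0274  0.201 ]]
rod 270 309 331 [[ 0.4796 -0.0466  0.201 ]]
```

```bash
python3 - <<'E'
from h import *
c=dict(np.load('/tmp/w3.npz'))
p=cast(c,[(264.5,55.5),(373.5,52.5)],0.,True);print(p,p.mean(0),np.linalg.norm(p[1]-p[0]));e=p[1]-p[0];print('ang',np.degrees(np.arctan2(-e[1],e[0])))
p=cast(c,[(285,54.5),(365,52.5)],0.,True);e=p[1]-p[0];print('ang',np.degrees(np.arctan2(-e[1],e[0])))
E
```

```text
[[0.44263495 0.09125564 0.        ]
 [0.55451597 0.07654844 0.        ]] [0.49857546 0.08390204 0.        ] 0.11284354142516488
ang 7.488818303974654
ang 7.281976394464786
```

```bash
python3 -m jog '[[[0.1,2,0.1],[-0.002,0.008,-0.003],0],[[0,3,0],[0,0.007,0],0],[[0,3,0],[0,0,0],0],[[0,2.5,0],[0,0,0],0],[[0,1,0],[0,0,0],0],[[0,0,0],[0,0,0],0]]'; python3 - <<'E'
from h import *
go((.4799,-.0483,.058),(.143,.99))
c=snap('wrist','w4');P=pts(c)
d=c['depth'];K=c['K'];v,u=np.mgrid[0:400,0:640];x=(u-K[0,2])/K[0,0];y=(v-K[1,2])/K[1,1];r=np.hypot(x,y)+1e-9
D=np.stack([x/r*np.tan(r)*d,y/r*np.tan(r)*d,d],-1);W=(D-c['t'])@c['R']
for row in (20,40,80,120,160,200,230,260): 
    s=W[row,314:326];s=s[d[row,314:326]>0]
    print(row,np.median(s,0).round(4) if len(s) else None,s[:,2].max().round(4) if len(s) else '')
E
```

```text
time_s: 5.93
eef_pos: [0.4865, -0.0626, 0.0659]
eef_rot: [-0.702, 0.706, -0.062, 0.069]
wrist_force: [-0.1, -0.2, -1.3]
opening: 0.119
pos [ 0.4865 -0.0626  0.0659] shift [-0.92  0.77  1.29] turn [ 0.006 -0.043  0.011] q [-0.37  0.21  1.95 -0.    0.97 -0.18] F [-0.1 -0.2 -1.3] op 0.119 t 5.93
20 [0.5065 0.0446 0.0863] 0.0875
40 [0.5049 0.0363 0.087 ] 0.0883
80 [0.502  0.0205 0.0875] 0.0886
120 [0.4991 0.0054 0.0878] 0.0888
160 [ 0.4963 -0.0098  0.0882] 0.0892
200 [ 0.4932 -0.0257  0.0881] 0.0893
230 [ 0.4906 -0.0386  0.0877] 0.0892
260 [ 0.4883 -0.0521  0.0882] 0.089
```

```bash
python3 -m jog '[[[-0.5,0.4,0.7],[0.006,-0.043,0.011],0],[[-0.4,0.4,0.6],[0,0,0],0],[[0,0,0],[0,0,0],0],[[0,0,0],[0,0,0],0]]'; python3 - <<'E'
from h import *
go((.4799,-.0483,.058),(.143,.99))
E
```

```text
time_s: 6.32
eef_pos: [0.4827, -0.052, 0.0611]
eef_rot: [-0.704, 0.706, -0.05, 0.054]
wrist_force: [-0.5, -0.2, 0.1]
opening: 0.119
pos [ 0.4827 -0.052   0.0611] shift [-0.33  0.31  0.32] turn [ 0.002 -0.005  0.005] q [-0.35  0.21  1.96 -0.    0.96 -0.2 ] F [-0.5 -0.2  0.1] op 0.119 t 6.32
```

```bash
python3 -m jog '[[[-0.35,0.35,0.3],[0.002,-0.005,0.005],0],[[0,0,0],[0,0,0],0],[[0,0,0],[0,0,0],0]]'; cat >> h.py <<'E'
def rodw(n):
    c=snap('wrist',n);d=c['depth'];K=c['K'];v,u=np.mgrid[0:400,0:640];x=(u-K[0,2])/K[0,0];y=(v-K[1,2])/K[1,1];r=np.hypot(x,y)+1e-9
    W=(np.stack([x/r*np.tan(r)*d,y/r*np.tan(r)*d,d],-1)-c['t'])@c['R']
    g=cv2.GaussianBlur(cv2.cvtColor(c['frame'],cv2.COLOR_RGB2GRAY),(3,3),0).astype(float)
    for row in (40,80,120,180,230,260):
        s=W[row,312:328];k=(d[row,312:328]>0);s=s[k]
        if len(s)==0: continue
        z=s[:,2].max(); o=W[row,300:342]; m=np.abs(o[:,2]-z)<.007; o=o[m]
        ctr=(o[:,0].min()+o[:,0].max())/2; yy=np.median(o[:,1])
        al=np.array([ctr,yy])-[.505,.133]; dd=np.array([.1374,.9905]); 
        print(row,'y',yy.round(4),'lat mm',round(1000*(al[0]*dd[1]-al[1]*dd[0]),1),'axis z',round(z-.006,4))
E
python3 - <<'E'
from h import *
go((.4799,-.0483,.058),(.143,.99)); rodw('w5')
E
```

```text
time_s: 6.57
eef_pos: [0.4812, -0.0492, 0.0595]
eef_rot: [-0.705, 0.706, -0.049, 0.052]
wrist_force: [-0.4, 0.1, -0.6]
opening: 0.116
pos [ 0.4812 -0.0492  0.0595] shift [-0.15  0.15  0.07] turn [ 0.001 -0.001  0.004] q [-0.35  0.21  1.96  0.    0.96 -0.2 ] F [-0.4  0.1 -0.6] op 0.116 t 6.57
40 y 0.0501 lat mm 2.1 axis z 0.0767
80 y 0.0345 lat mm 2.1 axis z 0.0767
120 y 0.0191 lat mm 2.0 axis z 0.0771
180 y -0.0041 lat mm 1.9 axis z 0.0777
230 y -0.0253 lat mm 1.5 axis z 0.0765
260 y -0.0391 lat mm 2.0 axis z 0.0765
```

```bash
python3 -m jog '[[[-0.2,0.18,0],[0.001,0,0.003],0],[[0,0,0],[0,0,0],0],[[0,0,1],[0,0,0],0],[[0,0,1],[0,0,0],0],[[0,0,0],[0,0,0],0]]'; python3 - <<'E'
from h import *
o=ctrl.get_obs();go((.505-.1374*.163,.133-.9905*.163,.058),(.143,.99)); rodw('w6')
E
```

```text
time_s: 7.03
eef_pos: [0.4824, -0.0278, 0.0579]
eef_rot: [0.705, -0.705, 0.051, -0.052]
wrist_force: [0.2, 0.3, -1.6]
opening: 0.113
pos [ 0.4824 -0.0278  0.0579] shift [ 0.03 -0.01 -0.06] turn [-0.    -0.003  0.002] q [-0.3   0.22  1.96  0.    0.96 -0.16] F [ 0.2  0.3 -1.6] op 0.113 t 7.03
40 y 0.0715 lat mm 0.6 axis z 0.0752
80 y 0.0557 lat mm 0.5 axis z 0.075
120 y 0.0404 lat mm 0.4 axis z 0.0758
180 y 0.0171 lat mm 0.3 axis z 0.0754
230 y -0.0039 lat mm -0.3 axis z 0.0756
260 y -0.0176 lat mm 0.3 axis z 0.0751
```

```bash
python3 -m jog '[[[0,0,0.8],[0,-0.003,0],0],[[0,0,0.8],[0,0,0],0],[[0,0,0.8],[0,0,0],0],[[0,0,0],[0,0,0],0]]'; python3 - <<'E'
from h import *
go((.505-.1374*.139,.133-.9905*.139,.058),(.143,.99)); rodw('w7')
E
```

```text
time_s: 7.42
eef_pos: [0.4862, -0.0016, 0.0579]
eef_rot: [-0.705, 0.705, -0.049, 0.051]
wrist_force: [0.8, 0.1, -0.9]
opening: 0.118
pos [ 0.4862 -0.0016  0.0579] shift [ 0.01 -0.01 -0.31] turn [-0.     0.002  0.002] q [-0.25  0.22  1.95  0.    0.96 -0.11] F [ 0.8  0.1 -0.9] op 0.118 t 7.42
40 y 0.0934 lat mm 0.6 axis z 0.093
80 y 0.0819 lat mm 0.3 axis z 0.0752
120 y 0.0667 lat mm 0.2 axis z 0.0752
180 y 0.0433 lat mm 0.2 axis z 0.0752
230 y 0.0224 lat mm -0.2 axis z 0.0752
260 y 0.0086 lat mm 0.4 axis z 0.0752
```

View pics/w7.png

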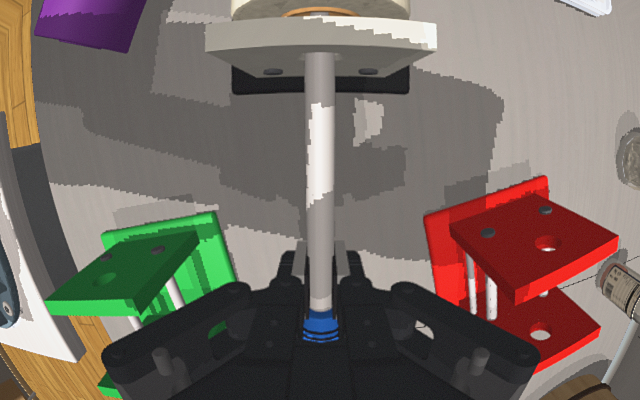

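The tip is inside the near plate's hole: the rod meets the plate at (320,55), the plate spans columns 205–437, and there is no force. Going on.

```bash
python3 -m jog '[[[0,0,0.8],[0,0,0],0],[[0,0,0.8],[0,0,0],0],[[0,0,0.8],[0,0,0],0],[[0,0,0.8],[0,0,0],0],[[0,0,0],[0,0,0],0]]'; python3 - <<'E'
from h import *
go((.505-.1374*.100,.133-.9905*.100,.058),(.143,.99)); rodw('w8')
E
```

```text
time_s: 7.88
eef_pos: [0.4912, 0.0327, 0.0579]
eef_rot: [-0.705, 0.705, -0.049, 0.051]
wrist_force: [0.6, 0.2, -1.0]
opening: 0.121
pos [0.4912 0.0327 0.0579] shift [-0.01 -0.01  0.13] turn [0.    0.001 0.002] q [-0.18  0.24  1.94 -0.    0.96 -0.03] F [ 0.6  0.2 -1. ] op 0.121 t 7.88
40 y 0.1255 lat mm 0.8 axis z 0.1033
80 y 0.1134 lat mm 0.8 axis z 0.1034
120 y 0.1015 lat mm 0.8 axis z 0.093
180 y 0.0776 lat mm 0.5 axis z 0.075
230 y 0.0567 lat mm 0.0 axis z 0.0755
260 y 0.043 lat mm 0.6 axis z 0.0753
```

```bash
python3 -m jog '[[[-0.03,0,0.7],[0,0,0],0],[[0,0,0.7],[0,0,0],0],[[0,0,0],[0,0,0],0]]';python3 -m jog '[[[0,0,0.7],[0,0,0],0],[[0,0,0.7],[0,0,0],0],[[0,0,0.7],[0,0,0],0],[[0,0,0],[0,0,0],0]]'; python3 - <<'E'
from h import *
go((.505-.1374*.056,.133-.9905*.056,.058),(.143,.99)); rodw('w9')
E
```

```text
time_s: 8.18
eef_pos: [0.493, 0.0472, 0.0578]
eef_rot: [-0.705, 0.706, -0.049, 0.051]
wrist_force: [0.2, 0.4, -0.2]
opening: 0.118
time_s: 8.52
eef_pos: [0.4963, 0.07, 0.0578]
eef_rot: [-0.705, 0.706, -0.05, 0.051]
wrist_force: [-0.0, -0.4, -0.3]
opening: 0.117
pos [0.4963 0.07   0.0578] shift [-0.   -0.02  0.76] turn [0.001 0.001 0.002] q [-0.1   0.25  1.92 -0.    0.97  0.05] F [-0.  -0.4 -0.3] op 0.117 t 8.52
40 y 0.1652 lat mm 0.8 axis z 0.0929
80 y 0.1507 lat mm 0.8 axis z 0.1033
120 y 0.139 lat mm 0.7 axis z 0.1033
180 y 0.1213 lat mm 0.6 axis z 0.1031
230 y 0.1013 lat mm 0.5 axis z 0.0924
260 y 0.0803 lat mm 0.6 axis z 0.0748
```

```bash
python3 -m jog '[[[0,0,0.7],[0,0,0],0],[[0,0.15,0],[0,0,0],0],[[0,0,0],[0,0,0],0],[[0,0,0],[0,0,0],0]]'; python3 - <<'E'
from h import *
go((.505-.1374*.056,.133-.9905*.056,.058),(.143,.99))
E
```

```text
time_s: 8.9
eef_pos: [0.4973, 0.0773, 0.056]
eef_rot: [-0.705, 0.706, -0.049, 0.051]
wrist_force: [-0.6, -0.6, -1.0]
opening: 0.118
pos [0.4973 0.0773 0.056 ] shift [ 0.   -0.2   0.02] turn [0.001 0.002 0.002] q [-0.08  0.26  1.91 -0.    0.97  0.06] F [-0.6 -0.6 -1. ] op 0.118 t 8.9
```

```bash
python3 -m jog '[[[0,0,0],[0,0,0],2],[[0,0,0],[0,0,0],4.5],[[0,0,0],[0,0,0],4.5],[[0,0,0],[0,0,0],4.5],[[0,0,0],[0,0,0],4.5],[[0,0,0],[0,0,0],4.5]]'; python3 - <<'E'
from h import *
go((.505-.1374*.056,.133-.9905*.056,.058),(.143,.99)); rodw('w10'); c=snap('side','side3')
cv2.imwrite('pics/crop3.png',np.vstack([cv2.resize(c['frame'][130:230,230:330],None,fx=4,fy=4,interpolation=2),cv2.resize(dict(np.load('/tmp/w10.npz'))['frame'][230:400,120:520],None,fx=1,fy=1)])[:,:,::-1])
E
```

```text
time_s: 9.4
eef_pos: [0.4978, 0.0765, 0.0565]
eef_rot: [-0.705, 0.706, -0.049, 0.052]
wrist_force: [-0.1, -1.4, 0.7]
opening: 0.527
pos [0.4978 0.0765 0.0565] shift [-0.06 -0.15  0.1 ] turn [0.001 0.    0.003] q [-0.08  0.26  1.91 -0.    0.97  0.06] F [-0.1 -1.4  0.7] op 0.527 t 9.4
40 y 0.1762 lat mm 0.1 axis z 0.0727
80 y 0.1572 lat mm 1.2 axis z 0.1019
120 y 0.1456 lat mm 1.3 axis z 0.1031
180 y 0.128 lat mm 1.2 axis z 0.1038
230 y 0.1124 lat mm 1.2 axis z 0.1035
260 y 0.0967 lat mm 1.1 axis z 0.0928
```

View pics/crop3.png

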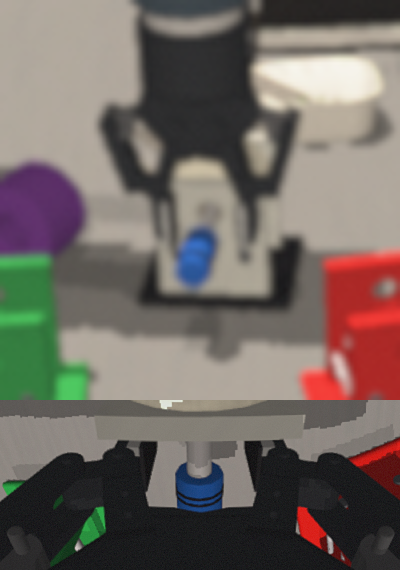

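The fingers are open. The spindle hangs in the holes with the knob tipped down a little, at side pixel (279,194).

```bash
python3 - <<'E'
from h import *
b=dict(np.load('/tmp/side3.npz'));P=pts(b);hsv=cv2.cvtColor(b['frame'],cv2.COLOR_RGB2HSV).astype(int)
v,u=np.mgrid[0:400,0:640];m=(hsv[...,0]>98)&(hsv[...,0]<130)&(hsv[...,1]>110)&(u>265)&(u<295)&(v>175)&(v<210)&(b['depth']>0)
p=P[m];dd=np.array([.1374,.9905]);al=(p[:,:2]-[.505,.133])@dd;lat=(p[:,0]-.505)*.9905-(p[:,1]-.133)*.1374
print(m.sum());
for s in np.arange(np.floor(al.min()*100)/100,al.max(),.01):
    k=(al>=s)&(al<s+.01)
    if k.sum()>3: print(round(s,3),k.sum(),'lat',lat[k].min().round(4),lat[k].max().round(4),'z',p[k,2].min().round(4),p[k,2].max().round(4))
E
```

```text
85
-0.13 5 lat -0.007 0.0038 z 0.065 0.0802
-0.12 41 lat -0.0071 0.0087 z 0.0646 0.0821
-0.11 14 lat -0.0087 0.0089 z 0.0722 0.0829
-0.1 14 lat -0.01 0.009 z 0.0749 0.0826
-0.09 11 lat -0.0067 0.0072 z 0.077 0.081
```

```bash
python3 -m jog '[[[0,0,-1],[0,0,0.002],4.5],[[0,0.1,-1],[0,0,0],4.5],[[0,0.1,-1],[0,0,0],4.5],[[0,0,-1],[0,0,0],4.5],[[0,0,0],[0,0,0],4.5]]'; python3 - <<'E'
from h import *
go((.505-.1374*.097,.133-.9905*.097,.053),(.143,.99))
E
```

```text
time_s: 9.92
eef_pos: [0.4914, 0.0328, 0.0543]
eef_rot: [-0.705, 0.706, -0.05, 0.05]
wrist_force: [0.8, 0.2, -0.7]
opening: 0.527
pos [0.4914 0.0328 0.0543] shift [-0.03  0.13  0.41] turn [0.002 0.002 0.001] q [-0.17  0.24  1.94 -0.    0.96 -0.03] F [ 0.8  0.2 -0.7] op 0.527 t 9.92
```

```bash
python3 -m jog '[[[0,0.1,0.4],[0.05,0,0],4.5],[[0,0,0],[0,0,0],3],[[0,0,0],[0,0,0],0],[[0,0,0],[0,0,0],0],[[0,0,0],[0,0,0],0],[[0,0,0],[0,0,0],0],[[0,0,0],[0,0,0],0]]'; python3 - <<'E'
from h import *
go((.505-.1374*.097,.133-.9905*.097,.053),(.143,.99)); rodw('w11')
E
```

```text
time_s: 10.5
eef_pos: [0.4918, 0.0344, 0.0536]
eef_rot: [0.721, -0.689, 0.05, -0.053]
wrist_force: [-0.1, 0.3, 0.8]
opening: 0.263
pos [0.4918 0.0344 0.0536] shift [-0.05  0.07  0.24] turn [-0.046 -0.002  0.001] q [-0.2   0.24  1.94  0.06  0.96 -0.09] F [-0.1  0.3  0.8] op 0.263 t 10.5
40 y 0.1247 lat mm 1.6 axis z 0.103
80 y 0.1126 lat mm 1.5 axis z 0.103
120 y 0.1012 lat mm 1.4 axis z 0.0927
180 y 0.0782 lat mm 0.6 axis z 0.0722
230 y 0.0593 lat mm 1.0 axis z 0.0776
260 y 0.0465 lat mm 0.8 axis z 0.0787
```

View pics/w11.png

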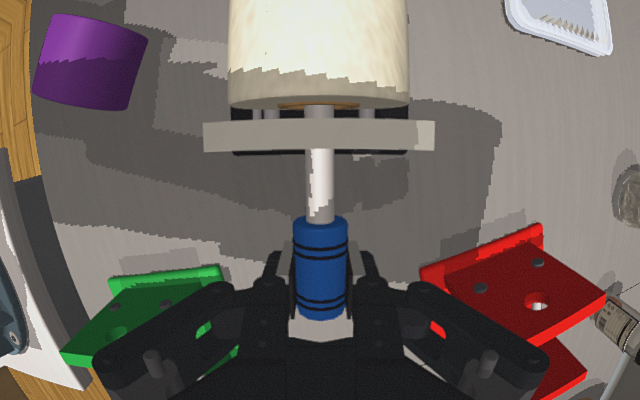

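```bash
python3 -m jog '[[[-0.05,-0.25,0],[0,0,0],0],[[0,0,0],[0,0,0],0],[[0,0,0],[0,0,0],0]]'; cat >> h.py <<'E'
def prof(n):
    c=snap('wrist',n);d=c['depth'];K=c['K'];v,u=np.mgrid[0:400,0:640];x=(u-K[0,2])/K[0,0];y=(v-K[1,2])/K[1,1];r=np.hypot(x,y)+1e-9
    W=(np.stack([x/r*np.tan(r)*d,y/r*np.tan(r)*d,d],-1)-c['t'])@c['R'];dd=np.array([.1374,.9905])
    for row in range(140,312,12):
        s=W[row,312:329];s=s[d[row,312:329]>0];t=s[s[:,2].argmax()]
        o=W[row,285:357];o=o[np.abs(o[:,2]-t[2])<.008]
        al=(o[:,:2]-[.505,.133])@dd;lat=(o[:,0]-.505)*.9905-(o[:,1]-.133)*.1374
        print(row,'along',(np.median(al)*1000).round(1),'lat',(500*(lat.min()+lat.max())).round(1),'w',(1000*np.ptp(lat)).round(1),'top z',(np.percentile(s[:,2],85)*1000).round(1))
E
python3 - <<'E'
from h import *
go((.505-.1374*.097,.133-.9905*.097,.055),(.143,.99)); prof('w12')
E
```

```text
time_s: 10.8
eef_pos: [0.4909, 0.0349, 0.056]
eef_rot: [0.721, -0.689, 0.05, -0.052]
wrist_force: [-0.1, 0.5, -0.6]
opening: 0.258
pos [0.4909 0.0349 0.056 ] shift [0.05 0.11 0.2 ] turn [-0.046 -0.001  0.   ] q [-0.2   0.24  1.95  0.06  0.96 -0.09] F [-0.1  0.5 -0.6] op 0.258 t 10.8
140 along -38.1 lat 0.2 w 23.6 top z 98.5
152 along -43.7 lat -0.2 w 11.3 top z 79.5
164 along -48.5 lat -0.3 w 11.4 top z 79.2
176 along -53.3 lat -0.3 w 11.5 top z 79.8
188 along -58.3 lat -0.3 w 11.6 top z 79.2
200 along -63.2 lat -0.2 w 11.2 top z 79.9
212 along -68.2 lat -0.1 w 11.4 top z 79.5
224 along -73.0 lat -0.2 w 22.7 top z 80.6
236 along -76.7 lat -0.0 w 20.9 top z 85.8
248 along -81.7 lat -0.3 w 20.6 top z 86.3
260 along -88.0 lat 0.1 w 30.3 top z 86.3
272 along -92.5 lat 0.0 w 28.2 top z 85.9
284 along -98.3 lat -0.1 w 27.6 top z 86.0
296 along -104.4 lat 0.1 w 25.6 top z 85.8
308 along -110.4 lat -0.3 w 25.7 top z 86.0
```

```bash
python3 -m jog '[[[0,-0.05,0.6],[0,0,0],0],[[0,0.03,0.6],[0,0,0],0],[[0,0.03,0.6],[0,0,0],0],[[0,0.03,0.6],[0,0,0],0],[[0,0,0],[0,0,0],0]]'; python3 - <<'E'
from h import *
go((.505-.1374*.063,.133-.9905*.063,.056),(.143,.99)); prof('w13')
E
```

```text
time_s: 11.27
eef_pos: [0.4945, 0.0614, 0.0566]
eef_rot: [0.721, -0.689, 0.05, -0.052]
wrist_force: [0.5, -0.5, -1.0]
opening: 0.258
pos [0.4945 0.0614 0.0566] shift [0.05 0.1  0.94] turn [-0.046 -0.002 -0.   ] q [-0.15  0.24  1.93  0.06  0.97 -0.03] F [ 0.5 -0.5 -1. ] op 0.258 t 11.27
140 along -11.1 lat 0.4 w 21.7 top z 108.5
152 along -14.7 lat 0.3 w 22.0 top z 109.0
164 along -18.4 lat 0.3 w 22.0 top z 108.8
176 along -22.2 lat 0.3 w 22.2 top z 108.6
188 along -31.1 lat 0.3 w 28.2 top z 82.7
200 along -32.0 lat 0.3 w 24.5 top z 98.5
212 along -36.4 lat 0.3 w 24.7 top z 98.4
224 along -40.8 lat 0.1 w 25.2 top z 98.6
236 along -50.1 lat -0.3 w 21.5 top z 86.0
248 along -55.1 lat -0.1 w 21.1 top z 86.7
260 along -61.2 lat 0.2 w 30.4 top z 87.2
272 along -65.9 lat 0.1 w 28.3 top z 86.8
284 along -71.6 lat -0.2 w 27.7 top z 86.2
296 along -77.9 lat 0.0 w 25.7 top z 86.8
308 along -83.8 lat -0.3 w 25.6 top z 87.2
```

```bash
python3 -m jog '[[[0,0.02,0.4],[0,0,0],0],[[0,0.02,0.25],[0,0,0],0],[[0,0,0],[0,0,0],0]]'; python3 -m jog '[[[0,0,0.2],[0,0,0],0],[[0,0,0],[0,0,0],0]]';python3 -m jog '[[[0,0,0.2],[0,0,0],0],[[0,0,0],[0,0,0],0]]'; python3 - <<'E'
from h import *
go((.505-.1374*.063,.133-.9905*.063,.056),(.143,.99))
E
```

```text
time_s: 11.57
eef_pos: [0.4953, 0.0662, 0.0563]
eef_rot: [0.72, -0.69, 0.05, -0.052]
wrist_force: [-0.2, 1.0, -1.4]
opening: 0.262
time_s: 11.73
eef_pos: [0.4953, 0.0659, 0.0562]
eef_rot: [0.718, -0.692, 0.05, -0.051]
wrist_force: [0.1, -0.4, -1.2]
opening: 0.264
time_s: 11.9
eef_pos: [0.4954, 0.0659, 0.056]
eef_rot: [0.717, -0.693, 0.05, -0.051]
wrist_force: [-0.0, -0.5, -0.8]
opening: 0.257
pos [0.4954 0.0659 0.056 ] shift [0.03 0.02 0.48] turn [-0.033  0.001 -0.001] q [-0.13  0.25  1.93  0.04  0.97 -0.01] F [-0.  -0.5 -0.8] op 0.257 t 11.9
```

```bash
python3 - <<'E'
from h import *
prof('w14'); c=dict(np.load('/tmp/w14.npz'))
cv2.imwrite('pics/crop4.png',cv2.resize(c['frame'][150:340,220:420],None,fx=3,fy=3,interpolation=2)[:,:,::-1])
E
```

```text
140 along -5.7 lat 0.5 w 21.4 top z 109.0
152 along -9.3 lat 0.5 w 21.4 top z 108.5
164 along -12.9 lat 0.5 w 21.5 top z 108.7
176 along -16.6 lat 0.5 w 21.9 top z 108.7
188 along -20.3 lat 0.4 w 22.0 top z 108.8
200 along -24.2 lat 0.2 w 22.2 top z 108.3
212 along -31.3 lat 0.3 w 24.7 top z 96.9
224 along -35.2 lat 0.3 w 24.8 top z 98.6
236 along -39.7 lat 0.4 w 25.2 top z 98.3
248 along -50.1 lat -0.1 w 20.5 top z 86.3
260 along -56.4 lat 0.3 w 30.2 top z 85.7
272 along -60.7 lat 0.4 w 28.1 top z 85.7
284 along -66.6 lat 0.0 w 27.8 top z 86.0
296 along -73.0 lat 0.3 w 25.6 top z 85.7
308 along -78.9 lat -0.0 w 25.5 top z 86.5
```

View pics/crop4.png

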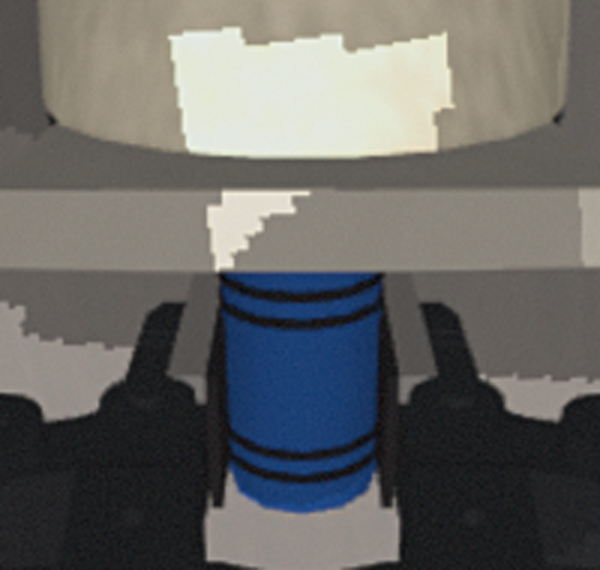

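```bash
python3 -m jog '[[[0,0,0.3],[-0.02,0,0],0],[[0,0,0.4],[0,0,0],0]]';  python3 -m jog '[[[0,0,0.5],[0,0,0],0],[[0,0,0.5],[0,0,0],0]]'; python3 - <<'E'
from h import *
go((.505-.1374*.063,.133-.9905*.063,.056),(.143,.99)); o=ctrl.get_obs();print(o['torque']);prof('w15')
E
```

```text
time_s: 12.12
eef_pos: [0.4954, 0.0659, 0.0559]
eef_rot: [-0.705, 0.705, -0.051, 0.049]
wrist_force: [-6.2, -30.5, 4.4]
opening: 0.259
time_s: 12.28
eef_pos: [0.4953, 0.0655, 0.056]
eef_rot: [-0.699, 0.712, -0.051, 0.046]
wrist_force: [-6.5, -30.4, 4.2]
opening: 0.261
pos [0.4953 0.0655 0.056 ] shift [ 0.03 -0.01  0.52] turn [ 0.02   0.005 -0.006] q [-0.09  0.26  1.91 -0.02  0.98  0.06] F [ -6.5 -30.4   4.2] op 0.261 t 12.28
[-4.13269726  1.00234993 -0.12667516]
140 along -3.0 lat 0.4 w 20.3 top z 108.5
152 along -6.6 lat 0.4 w 20.7 top z 108.7
164 along -10.0 lat 0.5 w 20.9 top z 109.0
176 along -13.7 lat 0.4 w 21.2 top z 108.5
188 along -17.3 lat 0.5 w 21.4 top z 108.5
200 along -21.0 lat 0.4 w 21.5 top z 108.7
212 along -31.4 lat 0.3 w 26.0 top z 90.0
224 along -32.6 lat 0.4 w 24.5 top z 98.5
236 along -37.1 lat 0.4 w 24.6 top z 98.5
248 along -48.5 lat -0.1 w 20.5 top z 85.9
260 along -54.6 lat 0.4 w 30.3 top z 85.7
272 along -59.7 lat 0.4 w 28.0 top z 85.3
284 along -65.5 lat 0.2 w 27.7 top z 85.7
296 along -72.0 lat 0.4 w 25.4 top z 85.7
308 along -77.9 lat 0.2 w 25.7 top z 86.0
```

```bash
python3 -m jog '[[[0,0,0],[0,0,0],0],[[0,0.1,0],[0.02,0,-0.005],0],[[0,0,0],[0,0,0],2.6],[[0,0,0],[0,0,0],5],[[0,0,0],[0,0,0],5],[[0,0,0],[0,0,0],5],[[0,0,0],[0,0,0],5],[[0,0,-0.3],[0,0,0],5],[[0,-1.5,-0.3],[0,0,0],5],[[0,-2.5,-0.5],[0,0,0],5],[[0,-3,-1],[0,0,0],5],[[0,-3,-2],[0,0,0],5]]'; python3 - <<'E'
from h import *
go((.505-.1374*.063,.133-.9905*.063,.056),(.143,.99)); prof('w16')
c=dict(np.load('/tmp/w16.npz'));s=snap('side','side4')['frame']
cv2.imwrite('pics/crop5.png',np.hstack([cv2.resize(c['frame'][0:300,170:470],None,fx=1.333,fy=1.333),cv2.resize(s[130:230,230:330],None,fx=4,fy=4,interpolation=2)])[:,:,::-1])
E
```

```text
time_s: 13.33
eef_pos: [0.484, 0.0278, 0.1516]
eef_rot: [0.707, -0.704, 0.054, -0.042]
wrist_force: [0.9, -0.3, -0.3]
opening: 0.588
pos [0.484  0.0278 0.1516] shift [0.81 9.56 4.38] turn [-0.003  0.008 -0.018] q [-0.19  0.08  1.89  0.    1.19 -0.05] F [ 0.9 -0.3 -0.3] op 0.588 t 13.33
140 along -53.9 lat -0.2 w 21.6 top z 81.9
152 along -62.2 lat -0.1 w 20.3 top z 82.4
164 along -70.5 lat -0.0 w 20.4 top z 82.4
176 along -79.0 lat -0.3 w 21.4 top z 82.6
188 along -108.3 lat -8.3 w 69.9 top z -0.7
200 along -120.5 lat -8.4 w 70.8 top z -1.0
212 along -132.9 lat -8.1 w 71.3 top z -0.4
224 along -145.7 lat -8.3 w 72.4 top z -0.7
236 along -159.0 lat -8.1 w 73.4 top z -0.4
248 along -172.6 lat -8.3 w 74.5 top z -0.3
260 along -186.9 lat -8.3 w 76.1 top z -0.3
272 along -201.8 lat -8.1 w 77.2 top z -1.1
284 along -216.8 lat -8.0 w 78.6 top z -0.5
296 along -233.2 lat -7.9 w 80.3 top z -0.7
308 along -250.2 lat -8.0 w 82.3 top z -0.8
```

View pics/crop5.png

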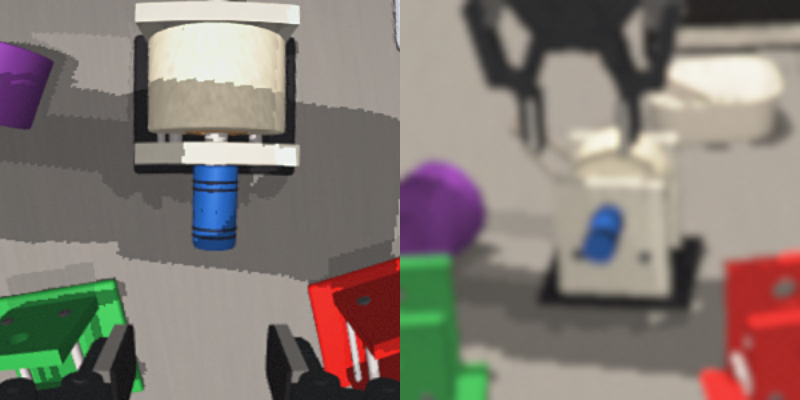

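```bash
python3 - <<'E'
from h import *
c=dict(np.load('/tmp/w16.npz'));d=c['depth'];K=c['K'];v,u=np.mgrid[0:400,0:640];x=(u-K[0,2])/K[0,0];y=(v-K[1,2])/K[1,1];r=np.hypot(x,y)+1e-9
W=(np.stack([x/r*np.tan(r)*d,y/r*np.tan(r)*d,d],-1)-c['t'])@c['R'];dd=np.array([.1374,.9905])
al=((W[...,:2]-[.505,.133])@dd*1000).round(1);z=(W[...,2]*1000).round(1)
for row in list(range(96,132,3))+list(range(172,192,2)): print(row,'knob col: along',al[row,331],'z',z[row,331],' | plate col',al[row,280],z[row,280])
E
```

```text
96 knob col: along -25.0 z 104.1  | plate col -19.3 8.1
99 knob col: along -26.2 z 89.9  | plate col -22.1 8.5
102 knob col: along -27.7 z 77.2  | plate col -24.9 8.8
105 knob col: along -29.8 z 77.1  | plate col -27.7 8.7
108 knob col: along -32.2 z 97.7  | plate col -32.0 98.7
111 knob col: along -34.1 z 97.5  | plate col -33.9 97.4
114 knob col: along -36.0 z 95.9  | plate col -35.8 97.4
117 knob col: along -37.9 z 98.6  | plate col -37.7 97.7
120 knob col: along -39.8 z 98.3  | plate col -39.6 97.0
123 knob col: along -42.4 z 77.1  | plate col -44.4 8.3
126 knob col: along -44.2 z 83.3  | plate col -47.1 9.3
129 knob col: along -46.2 z 84.3  | plate col -49.9 8.3
172 knob col: along -76.1 z 82.3  | plate col -92.4 -1.6
174 knob col: along -77.2 z 83.9  | plate col -93.9 0.8
176 knob col: along -78.7 z 83.3  | plate col -96.6 -2.6
178 knob col: along -80.4 z 82.1  | plate col -98.3 -1.1
180 knob col: along -81.5 z 83.6  | plate col -100.3 -1.1
182 knob col: along -83.2 z 82.4  | plate col -102.4 -1.4
184 knob col: along -84.5 z 82.9  | plate col -104.2 -0.8
186 knob col: along -85.8 z 83.1  | plate col -106.8 -2.9
188 knob col: along -108.0 z -0.6  | plate col -108.4 -1.2
190 knob col: along -110.3 z -1.9  | plate col -110.4 -1.1
```

```bash
python3 - <<'E'
from h import *
dd=np.array([.1374,.9905])
for n,cols,rows in(('w15',(316,320,324),range(306,330)),('w16',(326,331,336),range(176,192))):
    c=dict(np.load(f'/tmp/{n}.npz'));h=cv2.cvtColor(c['frame'],cv2.COLOR_RGB2HSV).astype(int)
    top=.0858 if n=='w15' else .0827
    for u in cols:
        e=[r for r in rows if 95<h[r,u,0]<135 and h[r,u,1]>110]; r=max(e)+.5
        print(n,u,r,((cast(c,[(u,r)],top,True)[0,:2]-[.505,.133])@dd*1000).round(1))
    # plate outer top edge
E
```

```text
w15 316 320.5 -84.8
w15 320 320.5 -84.8
w15 324 320.5 -84.8
w16 326 187.5 -87.1
w16 331 187.5 -87.0
w16 336 187.5 -87.0
```

```bash
python3 -m jog '[[[0.4,0,-1],[0,0.004,-0.009],0],[[0.4,0,0],[0,0.004,-0.009],0],[[0,0,0],[0,0,0],0],[[0,0,0],[0,0,0],0],[[0,0,0],[0,0,0],0]]'; python3 - <<'E'
from h import *
go((.505-.1374*.115,.133-.9905*.115,.055),(.143,.99))
E
```

```text
time_s: 13.85
eef_pos: [0.4945, 0.0127, 0.154]
eef_rot: [0.705, -0.705, 0.049, -0.056]
wrist_force: [-0.1, -0.1, -0.1]
opening: -0.001
pos [0.4945 0.0127 0.154 ] shift [-0.73  9.89  0.55] turn [-0.001 -0.005  0.011] q [-0.22  0.08  1.89  0.    1.16 -0.07] F [-0.1 -0.1 -0.1] op -0.001 t 13.85
```

```bash
python3 -m jog '[[[-0.5,2.5,0],[0,0,0],0],[[-0.2,2.5,0],[0,0,0],0],[[0,2.5,0],[0,0,0],0],[[0,1.2,0],[0,0,0],0],[[0,0,0],[0,0,0],0],[[0,0,0],[0,0,0],0]]'; python3 - <<'E'
from h import *
go((.505-.1374*.101,.133-.9905*.101,.055),(.143,.99))
E
```

```text
time_s: 14.35
eef_pos: [0.4862, 0.0162, 0.0606]
eef_rot: [0.706, -0.705, 0.049, -0.053]
wrist_force: [0.3, -0.4, -0.3]
opening: -0.001
pos [0.4862 0.0162 0.0606] shift [0.24 0.56 1.73] turn [-0.002 -0.002  0.006] q [-0.21  0.22  1.96  0.    0.96 -0.07] F [ 0.3 -0.4 -0.3] op -0.001 t 14.35
```

```bash
python3 -m jog '[[[0.2,0.5,0.7],[0,0,0],0],[[0,0,0.7],[0,0,0],0],[[0,0,0.2],[0,0,0],0],[[0,0,0.2],[0,0,0],0]]'; python3 -m jog '[[[0,0,0.2],[0,0,0],0],[[0,0,0.2],[0,0,0],0]]'; python3 -c "
from h import *
go((.505-.1374*.097,.133-.9905*.097,.055),(.143,.99))"
```

```text
time_s: 14.68
eef_pos: [0.4925, 0.0356, 0.057]
eef_rot: [0.706, -0.705, 0.049, -0.054]
wrist_force: [-0.3, -0.3, 0.2]
opening: 0.001
time_s: 14.85
eef_pos: [0.4932, 0.0368, 0.0576]
eef_rot: [-0.703, 0.708, -0.047, 0.053]
wrist_force: [-3.0, -18.5, -6.2]
opening: -0.001
pos [0.4932 0.0368 0.0576] shift [-0.15  0.26 -0.01] turn [0.006 0.002 0.008] q [-0.16  0.24  1.94 -0.01  0.96 -0.02] F [ -3.  -18.5  -6.2] op -0.001 t 14.85
```

```bash
python3 -m jog '[[[0,0,0.2],[0,0,0],0],[[0,0,0.25],[0,0,0],0]]'; python3 -m jog '[[[0,0,0],[0,0,0],0],[[0,0,-1],[0,0,0],0],[[0,0,-2],[0,0,0],0],[[0,-2.5,-1.5],[0,0,0],0],[[0,-3,-1],[0,0,0],0],[[0,-3,0],[0,0,0],0],[[0,-3,0],[0,0,0],0],[[0,-2,0],[0,0,0],0],[[0,0,0],[0,0,0],0]]'; python3 - <<'E'
from h import *
c=snap('side','side5');w=snap('wrist','w17');t=snap('top','top3')
cv2.imwrite('pics/crop6.png',np.hstack([cv2.resize(w['frame'][0:240,160:460],None,fx=1.333,fy=1.333),cv2.resize(c['frame'][150:230,230:330],None,fx=4,fy=4,interpolation=2)])[:,:,::-1])
go((.49,0,.2),(.143,.99))
d=w['depth'];K=w['K'];v,u=np.mgrid[0:400,0:640];x=(u-K[0,2])/K[0,0];y=(v-K[1,2])/K[1,1];r=np.hypot(x,y)+1e-9
W=(np.stack([x/r*np.tan(r)*d,y/r*np.tan(r)*d,d],-1)-w['t'])@w['R'];al=(W[...,:2]-[.505,.133])@np.array([.1374,.9905])*1000
h=cv2.cvtColor(w['frame'],cv2.COLOR_RGB2HSV).astype(int);m=(h[...,0]>95)&(h[...,0]<135)&(h[...,1]>110)&(W[...,2]>.07)&(v<260)&(abs(u-325)<40)
p=biggest(m);print('knob along',al[p].min(),al[p].max(),'z max',W[p][:,2].max());
q=(W[...,2]>.093)&(W[...,2]<.103)&(abs(u-325)<80)&(v<260)&(al<-25);print('plate along',np.percentile(al[q],[0,1,50,100]))
E
```

```text
time_s: 15.02
eef_pos: [0.4932, 0.0366, 0.0577]
eef_rot: [-0.7, 0.711, -0.047, 0.052]
wrist_force: [-2.8, -15.7, -3.1]
opening: -0.002
time_s: 15.77
eef_pos: [0.484, -0.0208, 0.2018]
eef_rot: [-0.7, 0.711, -0.045, 0.052]
wrist_force: [0.8, -0.8, -0.1]
opening: -0.001
pos [ 0.4811 -0.0198  0.1964] shift [ 0.61 -0.39  2.08] turn [0.015 0.006 0.002] q [-0.28  0.    1.87 -0.01  1.26 -0.14] F [-1.   0.3 -0.1] op -0.003 t 15.92
knob along -80.9220111951513 -41.51316968006813 z max 0.3405441577092421
plate along [-41.75772433 -41.39116569 -35.88046686 -25.00675584]
```

```bash
python3 -c "
from h import *
a=np.load('/tmp/top1.npz')['frame'].astype(int);b=np.load('/tmp/top3.npz')['frame'].astype(int)
for n,(x0,x1,y0,y1) in dict(clear=(205,262,120,170),sesame=(292,320,95,130),spice=(342,365,98,130),red=(305,350,155,203)).items(): print(n,abs(a-b)[y0:y1,x0:x1].mean().round(2))
ctrl.hand_in()"
```

```text
clear 4.24
sesame 3.65
spice 2.8
red 20.77
the job is handed in; nothing more can be done
```

The spindle is threaded through the near plate, the roll's core and the far plate, and the knob is against the near plate. The job was handed in at about 16 s of the 48 s allowed.

**How it went:**
- I gripped the bare rod near the knob and ran the tip through all three parts.
- I let go and took a new hold on the knob, then pushed until it stopped at about 30 N.
- After releasing, I pressed the knob's end with closed fingers as a check. It gave no further movement at about 16–18 N. The arm then backed away.

**Last checks:**
- **Knob position:** wrist-camera depth puts the knob's front edge at −41.5 mm and the plate's outer face at about −41.4 to −41.8 mm, so there is no measurable gap. An earlier reading of the knob's rear end had suggested a gap of 0–2 mm, which is why I did the extra push. The final reading of the rear end was unclear.
- **Roll and dispenser:** in the last picture I viewed, before the extra push, the roll was still in the dispenser. After that I checked by numbers only, because the viewing limit was reached.
- **Jars and clear trays:** the top-camera image of these areas is nearly unchanged from the start.
- **Red look-alike:** its area does differ from the start (about 21 grey levels on average). I put this down to the arm or its shadow over it. The hand passed beside it with no contact force, but I did not confirm this separately.

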